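Reference check of a bench photometer with its sprung click knob

ROBOT

A 6-joint arm with a two-finger parallel gripper is mounted at the origin on a cart in front of the work surface, level with it; the furniture and walls round the work are solid. World frame = base frame: x ahead of the robot, y to its left, z up, the work surface at z = 0. Lengths are in mm, angles in rad, forces in N, time in s.
With the tool pointing down it reaches from about 350 to 775 mm from the base axis. Payload 7.3 kg.
Tool frame: the origin (TCP) lies at the very end of the fingers, on their centre line; the grasp point (between the pads) lies 19 mm behind it; z points along the fingers, y is the line along which they close (so a half turn about z gives the same grasp; the last joint's range is limited). The gripper opens to 92 mm and grips with 3 to 60 N. Pads are 19 mm wide; open, the fingers measure 130 mm over their backs; the gripper's body (75 mm by 190 mm) begins 47 mm behind the grasp point.
Start: joints at [1.194, 0.342, 1.524, -0, 1.275, -0.146], TCP at [120.081, 511.102, 226.741] pointing down, gripper open.
Joint ranges: [-2.53, 2.53], [-0.77, 2.02], [0.04, 2.7], [-1, 4.14], [0.28, 2.66], [-3.11, 3.11]. Speed limits (rad/s): [2.57, 2.57, 3.14, 3.14, 3.14, 3.14].

INTERFACE

Orientations are given as [roll, pitch, yaw] about the fixed x, y, z axes, in that order (R = Rz(yaw) Ry(pitch) Rx(roll)).
In Python, from plant import bot gives the robot as it stands.
- The arm moves only by the tool jog_arm, never from a script. Its argument "targets" is a list of rows, each an object with "xyz": the shift along the tool's x, y, z as a fraction of full scale, a list of three; "spin": the turn about the tool's z as a fraction of full scale. In form: [{"xyz": [x, y, z], "spin": spin}, ...]. A call has exactly 10 rows; each row shifts and turns the commanded pose from where the row before left it, along the tool's axes as they then stand; what a row does not reach is not made up. Full scale, the value 1, is 80 mm for a shift and 0.1 rad for a turn. A row lasts 1/8 s, in which the tool goes at most 62.5 mm and 10.7 degrees, less where a joint would pass 70% of its speed; a pose out of reach is approached as far as the arm can. A call with a number of a shift or a turn outside -1 to 1 is refused whole. A call with a gripper value outside its range is refused whole. "gripper" is the opening in per cent of the stroke, from 0 (shut) to 100 (fully open), set as the call begins (left out, the last holds). The fingers move at their own pace and stop on an object; the grip force is fixed at half the most. Time passes only in rows, so rows that do not move let the fingers close, or fill a call up. It gives the time, the measured TCP pose, the force, the opening and the grip force at its end, in the units of the state.
- bot.get_obs(): the state, without advancing time (a new reading comes with each control period).
- bot.capture(name): name is "scene" or "side" or "wrist"; returns the picture (420x560x3 uint8, blue, green, red); there is no depth.
- bot.get_calibration(name): a dict with "vfov" (degrees; the focal length in pixels is half the picture's height over the tangent of half this angle, whatever the lens; pixels are square), "cx", "cy" (the principal point, pixels), "eye" and "rotation" of the camera in the world. Camera axes: x right, y down, z forward; pixel columns grow to the right and rows downward; lengths in mm; the calibration is good to about 2 mm. A picture is of the moment at which its call begins: read the wrist's pose just before it. get_calibration takes no time and is no camera call; for the wrist camera it gives the pose at the moment of the call.
- bot.close_job(): hands the job in; it is judged then, once.
The state is a dict: "time": time; "joint_positions": joint angles; "dq": joint speeds; "tau": joint torques, N m; "tool_pos": TCP position; "tcp_rot": TCP orientation; "contact_force": force on the tool from outside, world axes, zero at the start; "moment": the same for the moment, N m; "grip_width": finger opening in mm; "finger_force": force on a finger pad.
Only numpy, scipy, OpenCV 4.12 (cv2) and the standard library are available. Lean on these libraries where they do the work, as an engineer would, in place of code of your own. Each camera call takes 0.05 s, during which the arm holds its last target. There are 200 camera calls.

TASK

Take the reference slide with the blue grip out of the rack and lower it, without dropping it, into the slot of the photometer until its flange sits fully home, then let go of it. Then turn the photometer's knob clockwise from rest to the third click, not on to the fourth, and keep hold of it there: the knob springs back if released, so the program finishes while the gripper still holds the knob at the third stop. Turn the knob only with the slide in place, and leave the other two slides and the things lying about where they are.

Things in the scene. Friction and masses are not known exactly. Their poses are not given: they have to be found in the camera images.
- slide_blue: Reference slide, blue grip, 45 g; at first in any of the rack's three slots. Origin: centre of its flange's underside, z up. Flange 42 (x) x 22 (y) x 4 mm high; on it an upright grip 30 (x) x 12 mm (y, pinch here), top 35 mm over the origin. Below: aluminium blade with glass window, 24 (x) x 4 mm (y), 50 mm long, last 6 mm only 20 x 2.6 mm. Either face may look either way.
- slide_yellow: Same slide with a yellow grip, in another slot of the rack; leave it there. Same origin.
- slide_green: Same slide with a green grip, in another slot of the rack; leave it there. Same origin.
- rack: Fixed grey slide rack, 62 (x) x 184 mm (y), 60 mm high; three upright slots in a row along its y, 60 mm apart, each 27 (x) x 7 mm (y), 51 mm deep; the slides' flanges rest on its top. Origin: centre of its underside.
- photometer: Fixed bench photometer, 150 (x) x 236 mm (y): white housing 88 mm high, display on its front (-x), black knob on top; at its left (+y) end a black sample compartment 96 mm high with the slot in its top. Origin: centre of its underside. Knob axis at x 0, y -45 mm; slot centre at x 0, y +75 mm. Bystanders stand loose around it.
- slot (a point): Centre of the slot's mouth, level with the top of the black compartment, 96 mm over the bench; axes as the photometer's. The slot is 30 mm along x by 9 mm along y, with a 3 mm chamfer round it, and 56 mm deep, so a slide is home when its origin meets this point.
- knob_grip (a point): Point on the knob's upright axis, 122 mm over the bench, at the height to grip; turns with the knob. Round skirt 47 mm across, its top 101 mm over the bench; on it a grip bar 44 mm long, 13 mm thick, top at 129 mm. x: along the bar to the end with the white line; pinch across y. At rest x points 1.10 rad anticlockwise of the photometer's x, to the dial's white mark; dots mark the stops.
- knob (a joint): Knob angle, rad: 0 at rest, grows clockwise from above to 2.10 at the end stop. Sprung-ball clicks at 0.42, 0.84, 1.26 (third), 1.68, 2.10. A return spring pulls it to 0 with 0.08 N m (rest) to 0.11 N m (third stop); the clicks, about 0.05 N m, resist after each stop and ease past the crest half-way to the next, but never hold it: let go, it runs back.
- timer: White bench timer, 62x66x20 mm, bystander; origin at the centre of its underside.
- petri: Petri dish with amber agar, 61 mm across, 15 mm high, bystander; origin at the centre of its underside.
- bottle_small: White bottle with yellow cap, 40 mm across, 75 mm high, bystander; origin at the centre of its underside.
- forceps: Steel forceps, 125 mm long, 18 mm wide, 9 mm high, lying on the bench, bystander; origin at the centre of its underside.
Not all that is in view belongs to the job. Leave any red look-alike of the slide_blue alone.

How it is judged (in metres and radians):
On the way, in this order (a step that is already met when the one before it is completed fails the run):
1. the blue slide is lifted clear of the rack (height (world z) of slide_blue above 0.118 m), for 0.1 s.
2. the blue slide is fully home in the slot and let go (horizontal distance between slide_blue and slot below 0.005 m and z of slide_blue in the frame of slot between -0.003 and 0.003 m and angle between slide_blue's own z axis and vertical below 0.08 rad and angle between the x axis of slide_blue and the x axis of slot, either way round below 0.15 rad and contact force between the fingers and slide_blue below 0.3 N), for 0.3 s.
3. the knob is held at the third stop (value of joint knob between 1.11 and 1.41 rad and contact force between the fingers and photometer above 1 N), for 0.3 s.
At the end, for the whole second after the job is handed in: The knob is held by the fingers (over 1 N) and still within 0.15 rad of its third stop (1.26 rad), with the blue slide fully home in the slot (flange within 3 mm of the compartment's top, within 5 mm of the centre, upright) and not touched by the fingers (all of step 2 and all of step 3 and velocity of joint knob between -0.1 and 0.1 rad/s); the arm keeps its last pose, push and grip.
It fails at once if the knob is turned (over 0.25 rad) without the blue slide home in the slot (value of joint knob above 0.25 rad and not (horizontal distance between slide_blue and slot below 0.005 m and z of slide_blue in the frame of slot between -0.003 and 0.006 m and angle between slide_blue's own z axis and vertical below 0.08 rad and angle between the x axis of slide_blue and the x axis of slot, either way round below 0.15 rad)).
It fails at once if the knob is turned on past the third stop over the crest to the fourth (over 1.5 rad) (value of joint knob above 1.5 rad).
It fails at once if the blue slide is dropped into the slot (falls faster than 0.4 m/s out of the fingers) (horizontal distance between slide_blue and slot below 0.012 m and z of slide_blue in the frame of slot above 0 m and linear speed of slide_blue above 0.4 m/s and contact force between the fingers and slide_blue below 0.3 N).
It fails at once if another slide is moved by over 15 mm (distance of any of slide_yellow, slide_green from where it was at the start of the episode above 0.015 m).
It fails at once if a bystander is moved by over 30 mm (distance of any of timer, petri, bottle_small, forceps from where it was at the start of the episode above 0.03 m).
It also fails if it takes over 58 s, if anything falls off the work surface, if the arm or the gripper's body presses on something with over 40 N, if the wrist force passes 120 N, or if a joint passes its speed limit or range.

## Working session

There is one attempt and no reset: what is moved stays moved. The work goes in short steps, Python scripts to look and compute and a tool call to move; the robot and the scene stay as the last step left them, time stands still between calls to the robot, and variables do not carry over. Pictures are saved under pics/ and viewed, at most 10 in all, crops included, and the job is handed in when it is done.

Besides the shell and the picture viewer there is one more tool, called in YAML: its name, and indented under it one key for each argument. jog_arm: Moves the arm, as the interface text tells. Shift numbers are shares of 80 mm and turn numbers shares of 0.1 rad, none past 1 either way. Its arguments: {"type":"object","properties":{"targets":{"type":"array","items":{"type":"object","properties":{"xyz":{"type":"array","items":{"type":"number"}},"spin":{"type":"number"}}}},"gripper":{"type":"number"}},"required":["targets"]}

```bash
ls; mkdir -p pics
cat > h.py <<'E'
import numpy as np, cv2
from plant import bot
def ray(cal,u,v):
    f=210/np.tan(np.radians(cal['vfov'])/2)
    d=np.array(cal['rotation'])@np.array([(u-cal['cx'])/f,(v-cal['cy'])/f,1.])
    return np.array(cal['eye']),d/np.linalg.norm(d)
def plane(cal,u,v,z):
    e,d=ray(cal,u,v); return e+d*(z-e[2])/d[2]
def proj(cal,p):
    f=210/np.tan(np.radians(cal['vfov'])/2)
    c=np.array(cal['rotation']).T@(np.array(p)-np.array(cal['eye']))
    return cal['cx']+f*c[0]/c[2],cal['cy']+f*c[1]/c[2]
E
python3 - <<'E'
from h import *
np.set_printoptions(precision=4,suppress=True)
o=bot.get_obs(); print(o)
for n in ['scene','side','wrist']:
    c=bot.get_calibration(n); print(n,c)
    cv2.imwrite(f'pics/{n}0.png',bot.capture(n))
a=[cv2.imread(f'pics/{n}0.png') for n in ['scene','side','wrist']]
E
```

```text
pics
{'time': 0.0, 'joint_positions': array([ 1.194 ,  0.3427,  1.525 , -0.    ,  1.2754, -0.146 ]), 'dq': array([-0.0011, -0.001 ,  0.0008,  0.0001,  0.0004,  0.0008]), 'tau': array([  0.0005, -43.1223, -24.4233,   0.072 ,   0.0555,  -0.0001]), 'tool_pos': array([119.9261, 510.6942, 226.042 ]), 'tcp_rot': array([-3.14  , -0.0002,  2.9108]), 'contact_force': array([0.3588, 0.194 , 0.1189]), 'moment': array([-0.0237, -0.0457,  0.0433]), 'finger_force': 0.0, 'grip_width': 91.40193978712156}
scene {'vfov': 43.48664917434529, 'cx': 277.0854051238347, 'cy': 208.51555522517225, 'eye': array([ -705.3605, -1054.207 ,   876.5842]), 'rotation': array([-2.0225, -0.0253, -0.8315])}
side {'vfov': 49.78392803955107, 'cx': 279.8289239441606, 'cy': 202.55471995706995, 'eye': array([ 286.0362, 1114.985 ,  979.9537]), 'rotation': array([-2.2513, -0.0055, -2.968 ])}
wrist {'vfov': 70.87246917469989, 'cx': 274.0693682013848, 'cy': 207.97753538726948, 'eye': array([ 43.2754, 527.8629, 383.8722]), 'rotation': array([2.8522, 0.0028, 1.3403])}
```

Run:
```python
s=open('h.py').read()
s=s.replace("import numpy as np, cv2","import numpy as np, cv2\nfrom scipy.spatial.transform import Rotation as Ro").replace("np.array(cal['rotation'])","Ro.from_euler('xyz',cal['rotation']).as_matrix()")
open('h.py','w').write(s)
```

```text
(no output)
```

View pics/scene0.png

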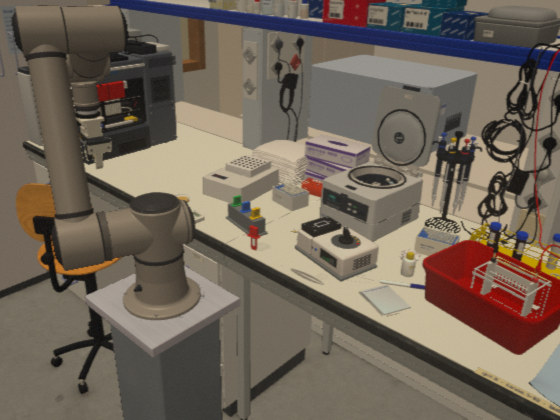

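View pics/side0.png

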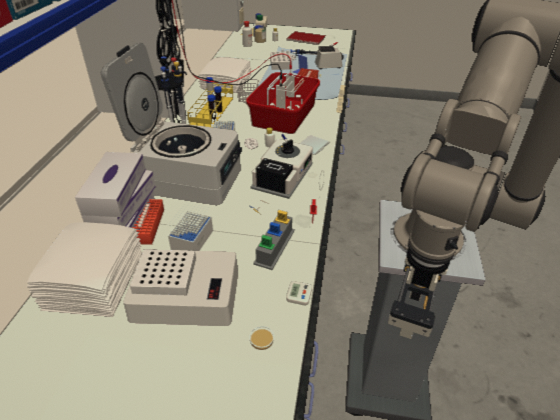

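The scene view shows the rack at (247,215) with green, blue and yellow grips from left to right. The red look-alike stands loose at (254,237), and the photometer is at (337,247). In the side view the blue grip is at (275,228), between green (266,242) and yellow (283,216), and the photometer is at (283,167). The only other blue things are rack boxes and bottle caps. The blue grip in the rack's middle slot fits, so I'll measure it.

Run:
```python
from h import *
np.set_printoptions(precision=1,suppress=True)
roi={'scene':(225,190,275,235),'side':(255,205,295,260)}
hs={'blue':(105,125),'green':(50,85),'yellow':(20,32)}
R={}
for n in roi:
    im=cv2.imread(f'pics/{n}0.png'); c=bot.get_calibration(n); x0,y0,x1,y1=roi[n]
    hsv=cv2.cvtColor(im,cv2.COLOR_BGR2HSV)
    for k,(a,b) in hs.items():
        m=cv2.inRange(hsv,(a,120,50),(b,255,255))
        z=np.zeros_like(m); z[y0:y1,x0:x1]=m[y0:y1,x0:x1]
        N,l,st,ce=cv2.connectedComponentsWithStats(z)
        if N<2: print(n,k,'none');continue
        i=1+np.argmax(st[1:,4]); u,v=ce[i]; R[n,k]=ray(c,u,v)
        print(n,k,ce[i],st[i,4],plane(c,u,v,80))
for k in hs:
    (e1,d1),(e2,d2)=R['scene',k],R['side',k]
    s=np.linalg.lstsq(np.c_[d1,-d2],e2-e1,rcond=None)[0]
    print(k,(e1+d1*s[0]+e2+d2*s[1])/2,np.linalg.norm(e1+d1*s[0]-e2-d2*s[1]))
for n,p in (('scene',(347,234)),('side',(289,143))):
    print('knob top',n,plane(bot.get_calibration(n),*p,129))
for n,p in (('scene',(320,225)),('side',(274,169))):
    print('comp top',n,plane(bot.get_calibration(n),*p,96))
a=cv2.resize(cv2.imread('pics/scene0.png')[180:285,220:400],None,fx=4,fy=4,interpolation=cv2.INTER_CUBIC)
cv2.imwrite('pics/crop0.png',a)
```

```text
scene blue [244.7 207. ] 55 [450.8 125.1  80. ]
scene green [236.1 203.6] 27 [448.1 165.6  80. ]
scene yellow [254.9 213.3] 107 [440.5  65.4  80. ]
side blue [274.8 229.2] 127 [466.2 144.5  80. ]
side green [266.5 242.3] 124 [479.2 203.3  80. ]
side yellow [282. 217.] 129 [454.5  86.5  80. ]
blue [465.9 137.9  72. ] 4.474698842777562
green [478.3 191.9  64.3] 9.761219227185922
yellow [455.   78.   71.4] 2.744319436386099
knob top scene [ 466.2 -293.5  129. ]
knob top side [ 489.1 -259.9  129. ]
comp top scene [ 505.8 -162.8   96. ]
comp top side [ 520.9 -137.3   96. ]
```

View pics/crop0.png

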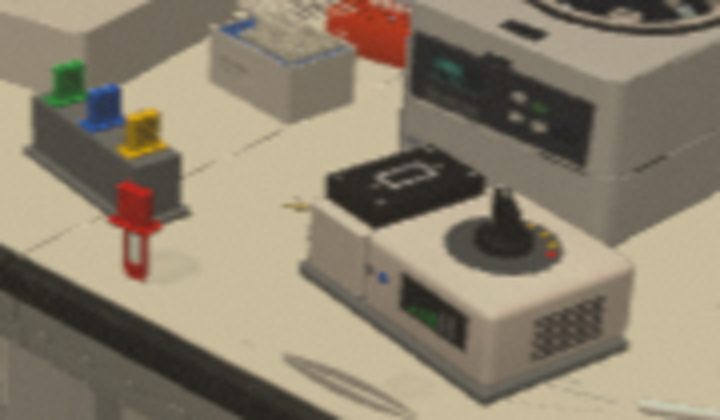

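The crop confirms the blue grip is in the middle rack slot at crop pixel (103,105), with the red look-alike standing outside the rack. I'll move above it for a close look.

jog_arm:
  targets:
    - {"xyz":[-0.53,-0.35,0],"spin":0}
    - {"xyz":[-0.53,-0.35,0],"spin":0}
    - {"xyz":[-0.53,-0.35,0],"spin":0}
    - {"xyz":[-0.53,-0.35,0],"spin":0}
    - {"xyz":[-0.53,-0.35,0],"spin":0}
    - {"xyz":[-0.53,-0.35,0],"spin":0}
    - {"xyz":[-0.53,-0.35,0],"spin":0}
    - {"xyz":[-0.53,-0.35,0],"spin":0}
    - {"xyz":[-0.53,-0.35,0],"spin":0}
    - {"xyz":[0,0,0],"spin":0}
  gripper: 43

```text
time: 1.4
tool_pos: [435.6, 176.2, 226.3]
tcp_rot: [-3.141, -0.0, 2.906]
contact_force: [-0.4, 0.6, 1.1]
grip_width: 39.5
finger_force: 0.0
```

```bash
cat > look.py <<'E'
import sys
from h import *
np.set_printoptions(precision=4,suppress=True)
c=bot.get_calibration('wrist'); im=bot.capture('wrist'); o=bot.get_obs()
cv2.imwrite(f'pics/{sys.argv[1]}.png',im); import pickle; pickle.dump((c,o),open(f'pics/{sys.argv[1]}.pkl','wb'))
print(o['time'],o['tool_pos'],o['tcp_rot'],o['joint_positions'],o['grip_width'])
E
python3 look.py w1
```

```text
1.45 [434.2834 177.513  226.2606] [-3.1414 -0.0011  2.9076] [ 0.2242  0.2408  1.6692  0.0003  1.2327 -1.1127] 39.77552006111919
```

View pics/w1.png

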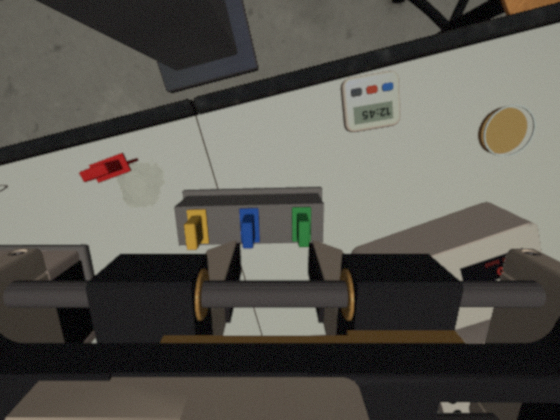

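Run:
```python
from h import *
im=cv2.imread('pics/w1.png')[180:260,170:330]
cv2.imwrite('pics/c1.png',cv2.resize(im,None,fx=5,fy=5,interpolation=cv2.INTER_CUBIC))
```

```text
(no output)
```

View pics/c1.png

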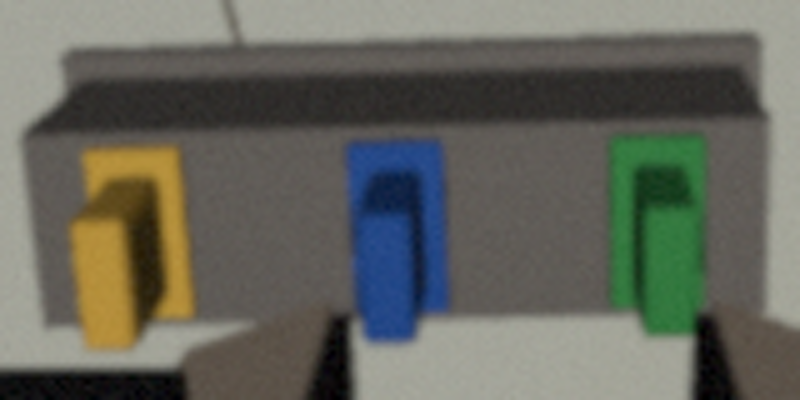

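The crop shows the blue grip top centred at crop (388,273), which is picture (247.2,234.2). Green is at crop (672,269) and yellow at (106,281).

Run:
```python
from h import *
import pickle
np.set_printoptions(precision=1,suppress=True)
c,o=pickle.load(open('pics/w1.pkl','rb'))
P=lambda a,b,z: plane(c,(a+.5)/5-.5+170,(b+.5)/5-.5+180,z)
b,g,y=P(388,273,95),P(672,269,95),P(106,281,95)
print(b,g,y,np.linalg.norm(g-b),np.linalg.norm(y-b))
for q in [(347,143),(441,141),(448,313)]: print('fl',P(*q,64))
for q in [(358,208),(414,208),(416,337),(365,340)]: print('top',P(*q,95))
R=Ro.from_euler('xyz',o['tcp_rot']).as_matrix()
d=g-y; th=np.arctan2(-d[0],d[1]); print('rack yaw',th)
f1=(P(347,143,64)+P(448,313,64))/2; print('flange centre',f1)
print('tool delta mm',R.T@(b-o['tool_pos']),R.T@(f1-o['tool_pos']))
```

```text
[464.  138.8  95. ] [477. 197.  95.] [452.   80.6  95. ] 59.607370627307105 59.42729747776609
fl [442.6 132.1  64. ]
fl [447.1 152.9  64. ]
fl [488.2 144.   64. ]
top [448.6 136.5  95. ]
top [451.3 147.8  95. ]
top [479.5 140.9  95. ]
top [477.6 130.1  95. ]
rack yaw -0.21161435180838636
flange centre [465.4 138.1  64. ]
tool delta mm [-38.  -30.7 131.2] [-39.6 -31.1 162.2]
```

jog_arm:
  targets:
    - {"xyz":[-0.16,-0.13,0.17],"spin":-0.2}
    - {"xyz":[-0.16,-0.13,0.17],"spin":0}
    - {"xyz":[-0.16,-0.13,0.17],"spin":0}
    - {"xyz":[0,0,0.3],"spin":0}
    - {"xyz":[0,0,0.2],"spin":0}
    - {"xyz":[0,0,0],"spin":0}
    - {"xyz":[0,0,0],"spin":0}
    - {"xyz":[0,0,0],"spin":0}
    - {"xyz":[0,0,0],"spin":0}
    - {"xyz":[0,0,0],"spin":0}

```text
time: 2.7
tool_pos: [464.8, 139.8, 146.2]
tcp_rot: [3.141, 0.001, 2.931]
contact_force: [0.9, -0.2, -1.1]
grip_width: 39.7
finger_force: 0.0
```

```bash
python3 look.py w2
python3 - <<'E'
from h import *
for i in range(3):
    print(bot.get_obs()['tool_pos'],bot.get_obs()['tcp_rot'])
c=bot.get_calibration('wrist');im=cv2.imread('pics/w2.png')
h=cv2.cvtColor(im,cv2.COLOR_BGR2HSV);m=cv2.inRange(h,(100,120,40),(128,255,255))
N,l,st,ce=cv2.connectedComponentsWithStats(m);print(st[1:],ce[1:])
E
```

```text
2.75 [464.7678 139.7728 146.152 ] [3.1413 0.0004 2.9308] [ 0.134   0.3552  1.7497  0.0001  1.0362 -1.2261] 39.22452328113363
[464.76779178 139.77282113 146.15195616] [3.14132841e+00 4.42277109e-04 2.93078673e+00]
[464.76779178 139.77282113 146.15195616] [3.14132841e+00 4.42277109e-04 2.93078673e+00]
[464.76779178 139.77282113 146.15195616] [3.14132841e+00 4.42277109e-04 2.93078673e+00]
[[ 456   30   15   11  129]
 [ 261  194   26   53 1233]] [[463.03100775  35.11627907]
 [273.7485807  218.33414436]]
```

View pics/w2.png

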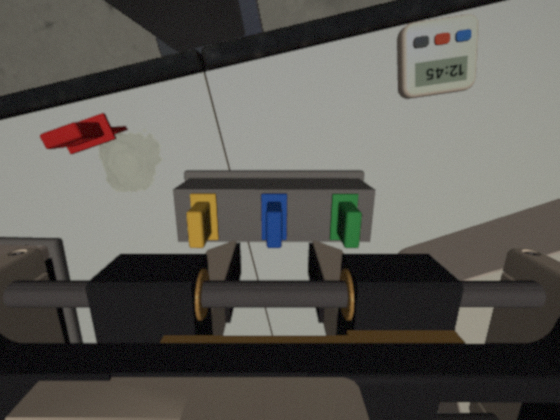

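The blue grip is centred between the fingers at column 274. I'll descend to TCP z of about 70.

jog_arm:
  targets:
    - {"xyz":[0,0,0.3],"spin":0}
    - {"xyz":[0,0,0.3],"spin":0}
    - {"xyz":[0,0,0.2],"spin":0}
    - {"xyz":[0,0,0.15],"spin":0}
    - {"xyz":[0,0,0],"spin":0}
    - {"xyz":[0,0,0],"spin":0}
    - {"xyz":[0,0,0],"spin":0}
    - {"xyz":[0,0,0],"spin":0}
    - {"xyz":[0,0,0],"spin":0}
    - {"xyz":[0,0,0],"spin":0}

```text
time: 4.0
tool_pos: [464.7, 139.7, 70.0]
tcp_rot: [3.141, 0.0, 2.931]
contact_force: [-0.2, 0.3, -0.2]
grip_width: 39.2
finger_force: 0.0
```

jog_arm:
  targets:
    - {"xyz":[0,0,0],"spin":0}
    - {"xyz":[0,0,0],"spin":0}
    - {"xyz":[0,0,0],"spin":0}
    - {"xyz":[0,0,0],"spin":0}
    - {"xyz":[0,0,0],"spin":0}
    - {"xyz":[0,0,0],"spin":0}
    - {"xyz":[0,0,0],"spin":0}
    - {"xyz":[0,0,-0.05],"spin":0}
    - {"xyz":[0,0,-0.1],"spin":0}
    - {"xyz":[0,0,-0.1],"spin":0}
  gripper: 0

```text
time: 5.25
tool_pos: [464.8, 139.8, 90.7]
tcp_rot: [3.141, 0.0, 2.931]
contact_force: [-1.0, 0.3, 0.3]
grip_width: 11.5
finger_force: 30.0
```

jog_arm:
  targets:
    - {"xyz":[0,0,-0.4],"spin":0}
    - {"xyz":[0,0,-0.45],"spin":0}
    - {"xyz":[0,0,-0.45],"spin":0}
    - {"xyz":[-0.1,-0.3,-0.2],"spin":0}
    - {"xyz":[-0.2,-0.6,-0.2],"spin":0}
    - {"xyz":[-0.2,-0.6,-0.1],"spin":0}
    - {"xyz":[-0.2,-0.6,-0.1],"spin":0}
    - {"xyz":[-0.2,-0.6,-0.1],"spin":0}
    - {"xyz":[-0.2,-0.6,0],"spin":0}
    - {"xyz":[-0.2,-0.4,0],"spin":0}

```text
time: 6.5
tool_pos: [504.2, -173.7, 250.7]
tcp_rot: [-3.141, 0.001, 2.929]
contact_force: [0.4, 0.2, -0.5]
grip_width: 12.0
finger_force: 30.0
```

jog_arm:
  targets:
    - {"xyz":[-0.1,-0.3,0],"spin":0}
    - {"xyz":[-0.1,-0.2,0],"spin":0}
    - {"xyz":[0,0,0],"spin":0}
    - {"xyz":[0,0,0],"spin":0}
    - {"xyz":[0,0,0],"spin":0}
    - {"xyz":[0,0,0],"spin":0}
    - {"xyz":[0,0,0],"spin":0}
    - {"xyz":[0,0,0],"spin":0}
    - {"xyz":[0,0,0],"spin":0}
    - {"xyz":[0,0,0],"spin":0}

```text
time: 7.75
tool_pos: [511.7, -214.0, 249.9]
tcp_rot: [3.141, -0.0, 2.931]
contact_force: [1.2, 0.6, -0.3]
grip_width: 11.5
finger_force: 30.0
```

```bash
python3 look.py w3
```

```text
7.8 [ 511.7015 -213.97    249.8625] [ 3.1415 -0.      2.9307] [-0.5343  0.3803  1.4015  0.0001  1.3598 -1.8942] 11.7946728541069
```

View pics/w3.png

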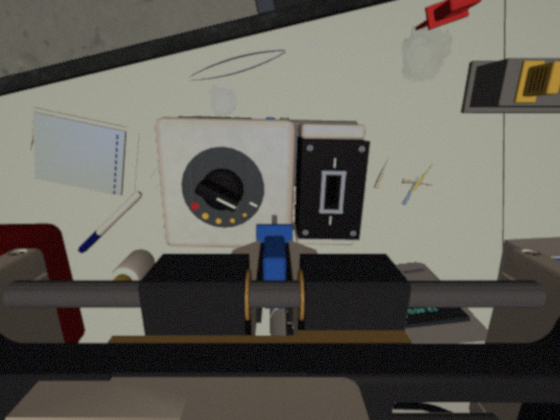

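The slot's white frame is at about (333,192) and the knob at about (222,188). The bar's white-line end is near (236,206), and the slide is still held at (274,255). Now for a precise measurement.

Run:
```python
from h import *
import pickle
np.set_printoptions(precision=2,suppress=True)
c,o=pickle.load(open('pics/w3.pkl','rb')); im=cv2.imread('pics/w3.png'); g=cv2.cvtColor(im,cv2.COLOR_BGR2GRAY)
def rect(m,x0,y0,x1,y1,name,z):
    q=np.zeros_like(m); q[y0:y1,x0:x1]=m[y0:y1,x0:x1]
    cs,_=cv2.findContours(q,cv2.RETR_EXTERNAL,cv2.CHAIN_APPROX_NONE)
    k=max(cs,key=cv2.contourArea); r=cv2.minAreaRect(k); B=cv2.boxPoints(r)
    W=np.array([plane(c,*p,z) for p in B]); 
    print(name,r,'centre',W.mean(0),'sides',np.linalg.norm(W[1]-W[0]),np.linalg.norm(W[2]-W[1]),'dir',[np.arctan2(*(W[i+1]-W[i])[[1,0]]) for i in (0,1)])
    return W
_,w=cv2.threshold(g,110,255,0)
rect(w,315,165,350,217,'slotframe',96)
_,d=cv2.threshold(g,70,255,1)
rect(d,296,133,372,243,'comp',96)
rect(d,178,140,268,236,'dial',90)
a=np.hstack([cv2.resize(im[130:245,170:275],(548,600),interpolation=cv2.INTER_CUBIC),cv2.resize(im[165:220,312:352],None,fx=6,fy=6,interpolation=cv2.INTER_CUBIC)[:330].repeat(1,0) if 0 else cv2.copyMakeBorder(cv2.resize(im[165:220,312:352],None,fx=6,fy=6,interpolation=cv2.INTER_CUBIC),0,270,0,0,0)])
print(a.shape); cv2.imwrite('pics/c3.png',a)
```

```text
slotframe ((332.4523010253906, 191.8584747314453), (23.075529098510742, 41.491573333740234), 3.1798300743103027) centre [ 521.14 -152.76   96.  ] sides 46.065996011996305 24.57849246478743 dir [np.float64(2.9222213049394163), np.float64(1.3047857400244305)]
comp ((327.99505615234375, 188.0495147705078), (72.04069519042969, 103.98138427734375), 5.710592269897461) centre [ 518.37 -157.35   96.  ] sides 114.15268994190265 74.3697263107588 dir [np.float64(2.8505933681381235), np.float64(1.2638125284269481)]
dial ((222.5, 187.0), (78.0, 79.0), 90.0) centre [ 493.3  -269.64   90.  ] sides 83.68997457559664 87.7869112028242 dir [np.float64(1.3603522688626557), np.float64(-0.22223612235920875)]
(600, 788, 3)
```

View pics/c3.png

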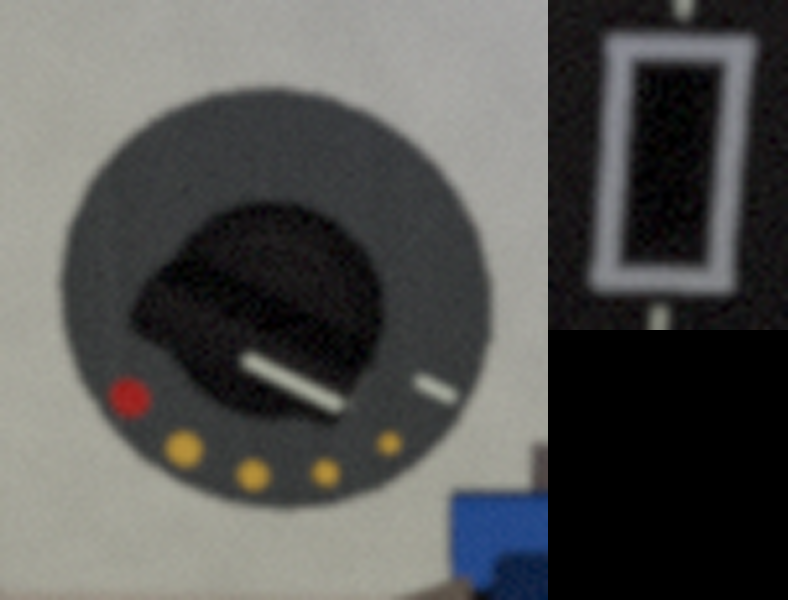

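The crop shows the knob at rest, with its white line pointing at the dial's white mark. The slot frame is clean and open. Slot to knob measures 120.1 mm, which matches the given 120 mm, so the photometer yaw is about -0.234. I'll check how the slide sits in the grip, then go above the slot.

Run:
```python
from h import *
import pickle
np.set_printoptions(precision=2,suppress=True)
c,o=pickle.load(open('pics/w3.pkl','rb')); im=cv2.imread('pics/w3.png')
R=Ro.from_euler('xyz',o['tcp_rot']).as_matrix()
h=cv2.cvtColor(im,cv2.COLOR_BGR2HSV);m=cv2.inRange(h,(100,120,40),(128,255,255));m[:215]=0;m[:,:240]=0;m[:,310:]=0
ys,xs=np.where(m); print('rows',ys.min(),np.bincount(ys)[220:245]); 
for r in range(ys.min(),ys.min()+14,3): print(r,xs[ys==r].min(),xs[ys==r].max())
y0=ys.min(); row=xs[ys==y0+3]
for u in (row.min()-.5,(row.min()+row.max())/2,row.max()+.5): print(R.T@(plane(c,u,y0-.5,o['tool_pos'][2]-6)-o['tool_pos']))
print(np.degrees(0),R.T@(np.array(c['eye'])-o['tool_pos']))
```

```text
rows 224 [ 0  0  0  0  1 35 36 36 36 35 35 35 35 35 35 35 35 35 35 35 29 28 27 27
 21]
224 274 274
227 257 292
230 257 291
233 257 291
236 257 291
[ 20.29 -11.61   6.  ]
[20.3  -1.02  6.  ]
[20.31  9.57  6.  ]
0.0 [  78.6    -1.06 -157.74]
```

jog_arm:
  targets:
    - {"xyz":[0.01,0.15,0.1],"spin":0.23}
    - {"xyz":[0.01,0.2,0.15],"spin":0}
    - {"xyz":[0.01,0.2,0.15],"spin":0}
    - {"xyz":[0.01,0.15,0.15],"spin":0}
    - {"xyz":[0,0.07,0.1],"spin":0}
    - {"xyz":[0,0,0.1],"spin":0}
    - {"xyz":[0,0,0],"spin":0}
    - {"xyz":[0,0,0],"spin":0}
    - {"xyz":[0,0,0],"spin":0}
    - {"xyz":[0,0,0],"spin":0}

```text
time: 9.05
tool_pos: [522.7, -153.5, 190.2]
tcp_rot: [-3.142, 0.001, 2.908]
contact_force: [-0.3, 0.5, -1.0]
grip_width: 11.7
finger_force: 30.0
```

```bash
python3 look.py w4
```

```text
9.1 [ 522.6685 -153.38    190.133 ] [-3.1416  0.0005  2.9076] [-0.4262  0.4089  1.5275  0.0001  1.2047 -1.7631] 11.731951864662049
```

View pics/w4.png

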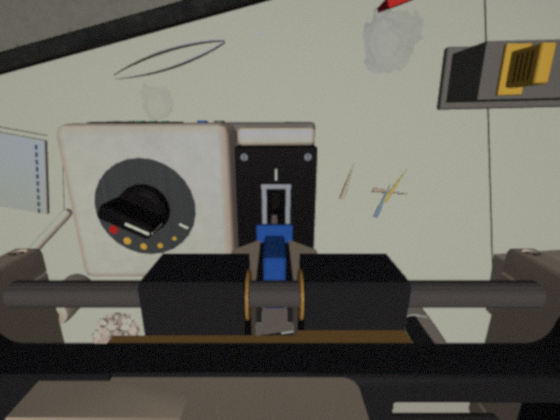

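The blade is over the slot frame at (275,205), and column-wise they agree. I'll measure the frame relative to the slide in this same picture.

Run:
```python
from h import *
import pickle
np.set_printoptions(precision=2,suppress=True)
c,o=pickle.load(open('pics/w4.pkl','rb')); im=cv2.imread('pics/w4.png'); g=cv2.cvtColor(im,cv2.COLOR_BGR2GRAY)
R=Ro.from_euler('xyz',o['tcp_rot']).as_matrix(); t=o['tool_pos']
T=lambda u,v,z: R.T@(plane(c,u,v,z)-t)
for v in range(180,224,4):
    r=g[v,250:302].astype(int); k=np.where(r>90)[0]+250
    if len(k): print(v,k.min(),k.max(),'mid tool y',T((k.min()+k.max())/2,v,96)[1].round(2),'x',T(274,v,96)[0].round(1), 'dark',np.where(r[10:40]<25)[0][[0,-1]]+260 if (r[10:40]<25).any() else '')
print(g[172:196,275], 'edge x @ rows', [(v,T(275,v,96)[0].round(1)) for v in (182,183,184,185,186)])
h=cv2.cvtColor(im,cv2.COLOR_BGR2HSV);m=cv2.inRange(h,(100,120,40),(128,255,255))[:,245:305]
for v in (224,225,227,230): 
    k=np.where(m[v])[0]+245
    if len(k): print('flange',v,k.min(),k.max(),T((k.min()+k.max())/2,v-.5,t[2]-6))
```

```text
180 275 276 mid tool y -0.26 x 28.8 dark [260 289]
184 262 289 mid tool y -0.25 x 25.3 dark 
188 261 290 mid tool y -0.25 x 21.7 dark 
192 262 289 mid tool y -0.24 x 18.1 dark [268 283]
196 262 290 mid tool y 0.21 x 14.5 dark [268 283]
200 262 289 mid tool y -0.23 x 10.9 dark [268 283]
204 262 290 mid tool y 0.22 x 7.2 dark [268 283]
208 262 289 mid tool y -0.22 x 3.5 dark [268 283]
212 262 289 mid tool y -0.21 x -0.3 dark [268 283]
216 262 289 mid tool y -0.2 x -4.0 dark [268 283]
220 262 289 mid tool y -0.2 x -7.8 dark [268 283]
[141 143 141 141 141 141 137 133 102  54  28  56 101 129 139 135 111  72
  28  20  19  24  22  20] edge x @ rows [(182, np.float64(27.0)), (183, np.float64(26.1)), (184, np.float64(25.3)), (185, np.float64(24.4)), (186, np.float64(23.5))]
flange 224 256 292 [20.23 -1.41  5.99]
flange 225 255 293 [19.61 -1.41  5.99]
flange 227 255 293 [18.35 -1.41  5.99]
flange 230 255 293 [16.47 -1.41  5.99]
```

Relative to the slide, the slot lies about +2.5 mm along tool x and +0.9 mm along tool y. I'll correct for that and lower until the tip enters the chamfer.

jog_arm:
  targets:
    - {"xyz":[0.031,0.011,0],"spin":0}
    - {"xyz":[0,0,0.1],"spin":0}
    - {"xyz":[0,0,0.15],"spin":0}
    - {"xyz":[0,0,0.1],"spin":0}
    - {"xyz":[0,0,0.06],"spin":0}
    - {"xyz":[0,0,0.04],"spin":0}
    - {"xyz":[0,0,0.04],"spin":0}
    - {"xyz":[0,0,0.04],"spin":0}
    - {"xyz":[0,0,0],"spin":0}
    - {"xyz":[0,0,0],"spin":0}

```text
time: 10.35
tool_pos: [520.5, -151.8, 147.7]
tcp_rot: [3.142, 0.0, 2.908]
contact_force: [-0.4, -0.1, -0.0]
grip_width: 11.8
finger_force: 30.0
```

jog_arm:
  targets:
    - {"xyz":[0,0,0.05],"spin":0}
    - {"xyz":[0,0,0.07],"spin":0}
    - {"xyz":[0,0,0.07],"spin":0}
    - {"xyz":[0,0,0.07],"spin":0}
    - {"xyz":[0,0,0.07],"spin":0}
    - {"xyz":[0,0,0.07],"spin":0}
    - {"xyz":[0,0,0.05],"spin":0}
    - {"xyz":[0,0,0.02],"spin":0}
    - {"xyz":[0,0,0],"spin":0}
    - {"xyz":[0,0,0],"spin":0}

```text
time: 11.6
tool_pos: [520.5, -151.8, 110.1]
tcp_rot: [3.142, 0.0, 2.908]
contact_force: [-0.3, 0.6, 0.4]
grip_width: 11.7
finger_force: 30.0
```

jog_arm:
  targets:
    - {"xyz":[0,0,0.02],"spin":0}
    - {"xyz":[0,0,0.02],"spin":0}
    - {"xyz":[0,0,0],"spin":0}
    - {"xyz":[0,0,0.01],"spin":0}
    - {"xyz":[0,0,0],"spin":0}
    - {"xyz":[0,0,0],"spin":0}
    - {"xyz":[0,0,0],"spin":0}
    - {"xyz":[0,0,0],"spin":0}
    - {"xyz":[0,0,0],"spin":0}
    - {"xyz":[0,0,0],"spin":0}

```text
time: 12.85
tool_pos: [520.4, -151.8, 105.9]
tcp_rot: [3.141, 0.0, 2.908]
contact_force: [0.0, -1.0, -0.9]
grip_width: 11.8
finger_force: 30.0
```

jog_arm:
  targets:
    - {"xyz":[0,0,0.012],"spin":0}
    - {"xyz":[0,0,0.006],"spin":0}
    - {"xyz":[0,0,0],"spin":0}
    - {"xyz":[0,0,0],"spin":0}
    - {"xyz":[0,0,0],"spin":0}
    - {"xyz":[0,0,0],"spin":0}
    - {"xyz":[0,0,0],"spin":0}
    - {"xyz":[0,0,0],"spin":0}
    - {"xyz":[0,0,0],"spin":0}
    - {"xyz":[0,0,0],"spin":0}

```text
time: 14.1
tool_pos: [520.4, -151.8, 105.9]
tcp_rot: [-3.141, 0.001, 2.908]
contact_force: [-3.7, 1.3, 9.9]
grip_width: 12.0
finger_force: 30.0
```

Contact came at TCP z 105.9, as predicted for home. I'll release and rise.

jog_arm:
  targets:
    - {"xyz":[0,0,-0.02],"spin":0}
    - {"xyz":[0,0,0],"spin":0}
    - {"xyz":[0,0,0],"spin":0}
    - {"xyz":[0,0,0],"spin":0}
    - {"xyz":[0,0,0],"spin":0}
    - {"xyz":[0,0,0],"spin":0}
    - {"xyz":[0,0,0],"spin":0}
    - {"xyz":[0,0,0],"spin":0}
    - {"xyz":[0,0,-0.2],"spin":0}
    - {"xyz":[0,0,-0.3],"spin":0}
  gripper: 43

```text
time: 15.35
tool_pos: [519.9, -151.6, 145.9]
tcp_rot: [3.141, -0.002, 2.908]
contact_force: [0.1, 0.3, -0.5]
grip_width: 38.8
finger_force: 0.0
```

jog_arm:
  targets:
    - {"xyz":[0,0,-0.25],"spin":0}
    - {"xyz":[0,0,-0.25],"spin":0}
    - {"xyz":[0,-0.3,0],"spin":0}
    - {"xyz":[0,-0.4,0],"spin":0}
    - {"xyz":[0,-0.4,0],"spin":0}
    - {"xyz":[0,-0.4,0],"spin":0}
    - {"xyz":[0,0,0],"spin":-1}
    - {"xyz":[0,0,0],"spin":-1}
    - {"xyz":[0,0,0],"spin":-1}
    - {"xyz":[0,0,0],"spin":-1}

```text
time: 16.6
tool_pos: [492.5, -268.5, 186.0]
tcp_rot: [3.141, -0.0, -2.972]
contact_force: [0.0, -0.0, -0.8]
grip_width: 39.6
finger_force: 0.0
```

jog_arm:
  targets:
    - {"xyz":[0,0,0],"spin":-1}
    - {"xyz":[0,0,0],"spin":-1}
    - {"xyz":[0,0,0],"spin":-1}
    - {"xyz":[0,0,0],"spin":-1}
    - {"xyz":[0,0,0],"spin":-1}
    - {"xyz":[0,0,0],"spin":-1}
    - {"xyz":[0,0,0],"spin":-1}
    - {"xyz":[0,0,0],"spin":0}
    - {"xyz":[0,0,0],"spin":0}
    - {"xyz":[0,0,0],"spin":0}

```text
time: 17.85
tool_pos: [492.6, -268.5, 186.0]
tcp_rot: [3.142, 0.0, -2.276]
contact_force: [0.3, 0.0, -0.3]
grip_width: 39.7
finger_force: 0.0
```

```bash
python3 look.py w5
python3 - <<'E'
from h import *
import pickle
c,o=pickle.load(open('pics/w5.pkl','rb'))
s=bot.capture('side')[130:200,240:320]; im=cv2.imread('pics/w5.png')
print('knob pred px',proj(c,[492.6,-268.5,129]),'slide top pred',proj(c,[520.4,-151.8,131]))
cv2.imwrite('pics/c5.png',np.hstack([im,cv2.copyMakeBorder(cv2.resize(s,(240,210),interpolation=cv2.INTER_CUBIC),0,210,0,0,0)]))
E
```

```text
17.9 [ 492.5753 -268.5169  186.0362] [ 3.1415  0.0001 -2.2762] [-0.6358  0.4418  1.4864  0.0001  1.2134 -3.072 ] 39.59879424194468
knob pred px (np.float64(273.39275110765425), np.float64(226.77445447929153)) slide top pred (np.float64(336.04623165747165), np.float64(342.96698950950145))
```

View pics/c5.png

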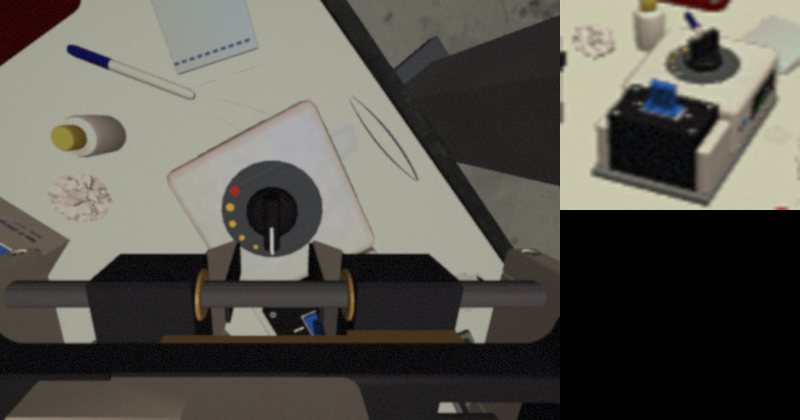

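The slide sits flush in the slot in the side inset (662,97). The knob bar is vertical in the wrist picture at column 272, centred between the fingers and aligned with the pads. I'll descend and grip it.

jog_arm:
  targets:
    - {"xyz":[0,0,0.2],"spin":0}
    - {"xyz":[0,0,0.3],"spin":0}
    - {"xyz":[0,0,0.25],"spin":0}
    - {"xyz":[0,0,0.15],"spin":0}
    - {"xyz":[0,0,0.1],"spin":0}
    - {"xyz":[0,0,0.01],"spin":0}
    - {"xyz":[0,0,0],"spin":0}
    - {"xyz":[0,0,0],"spin":0}
    - {"xyz":[0,0,0],"spin":0}
    - {"xyz":[0,0,0],"spin":0}

```text
time: 19.2
tool_pos: [492.7, -268.6, 105.4]
tcp_rot: [-3.141, 0.0, -2.275]
contact_force: [-0.3, -0.5, 1.2]
grip_width: 39.5
finger_force: 0.0
```

jog_arm:
  targets:
    - {"xyz":[0,0,0],"spin":0}
    - {"xyz":[0,0,0],"spin":0}
    - {"xyz":[0,0,0],"spin":0}
    - {"xyz":[0,0,0],"spin":0}
    - {"xyz":[0,0,0],"spin":0}
    - {"xyz":[0,0,0],"spin":0}
    - {"xyz":[0,0,0],"spin":0}
    - {"xyz":[0,0,0],"spin":0}
    - {"xyz":[0,0,0],"spin":0}
    - {"xyz":[0,0,0],"spin":0}
  gripper: 0

```text
time: 20.45
tool_pos: [494.1, -269.8, 105.5]
tcp_rot: [-3.137, 0.0, -2.275]
contact_force: [5.2, -3.5, -3.9]
grip_width: 13.0
finger_force: 30.0
```

```bash
python3 -c "
from h import *
o=bot.get_obs();print(o)"
```

```text
{'time': 20.45, 'joint_positions': array([-6.35936290e-01,  5.29439390e-01,  1.58536095e+00, -1.01991194e-05,
        1.02236101e+00, -3.07289801e+00]), 'dq': array([ 0.00068462, -0.00075575, -0.0004967 , -0.00067741, -0.0003943 ,
        0.00102844]), 'tau': array([ 5.44239879e-01, -5.07784152e+01, -1.87169158e+01,  2.77571547e-03,
        1.92544699e+00,  7.30999955e-02]), 'tool_pos': array([ 494.13443919, -269.83249421,  105.46293952]), 'tcp_rot': array([-3.13717120e+00,  2.95460358e-04, -2.27542131e+00]), 'contact_force': array([ 5.15481093, -3.47815077, -3.8986376 ]), 'moment': array([-0.56522352, -0.77371105,  0.09405575]), 'finger_force': 29.997863173484802, 'grip_width': 13.013225977094963}
```

jog_arm:
  targets:
    - {"xyz":[0,-0.023,0],"spin":0}
    - {"xyz":[0,0,0],"spin":0.5}
    - {"xyz":[0,0,0],"spin":0.8}
    - {"xyz":[0,0,0],"spin":0.8}
    - {"xyz":[0,0,0],"spin":0.8}
    - {"xyz":[0,0,0],"spin":0.8}
    - {"xyz":[0,0,0],"spin":0.8}
    - {"xyz":[0,0,0],"spin":0.5}
    - {"xyz":[0,0,0],"spin":0}
    - {"xyz":[0,0,0],"spin":0}

```text
time: 21.7
tool_pos: [493.8, -269.3, 105.4]
tcp_rot: [3.141, -0.0, -2.774]
contact_force: [-1.0, 2.3, 3.0]
grip_width: 12.1
finger_force: 30.0
```

```bash
python3 -c "
from h import *
o=bot.get_obs();print(o)"
```

```text
{'time': 21.7, 'joint_positions': array([-6.35739200e-01,  5.31259877e-01,  1.58219091e+00,  3.43538161e-04,
        1.02884136e+00, -2.57407415e+00]), 'dq': array([ 0.00047358, -0.00053799, -0.00227806,  0.00165151, -0.00100882,
        0.00282243]), 'tau': array([ -0.95496252, -47.45331287, -21.11242712,  -0.36891421,
        -0.68179172,   0.14368127]), 'tool_pos': array([ 493.82764308, -269.34967986,  105.39983843]), 'tcp_rot': array([ 3.14084465e+00, -1.27954863e-04, -2.77423129e+00]), 'contact_force': array([-1.02734394,  2.25672623,  2.97790194]), 'moment': array([0.48302681, 0.19521868, 0.13988816]), 'finger_force': 30.005253553390503, 'grip_width': 12.094731578638076}
```

jog_arm:
  targets:
    - {"xyz":[0,0,0],"spin":0.6}
    - {"xyz":[0,0,0],"spin":0.9}
    - {"xyz":[0,0,0],"spin":1}
    - {"xyz":[0,0,0],"spin":1}
    - {"xyz":[0,0,0],"spin":1}
    - {"xyz":[0,0,0],"spin":1}
    - {"xyz":[0,0,0],"spin":1}
    - {"xyz":[0,0,0],"spin":0.7}
    - {"xyz":[0,0,0],"spin":0.4}
    - {"xyz":[0,0,0],"spin":0}

```text
time: 22.95
tool_pos: [493.9, -268.4, 105.4]
tcp_rot: [3.14, -0.001, 2.748]
contact_force: [0.2, 6.3, 4.7]
grip_width: 12.6
finger_force: 30.0
```

jog_arm:
  targets:
    - {"xyz":[0,0,0],"spin":0}
    - {"xyz":[0,0,0],"spin":0}
    - {"xyz":[0,0,0],"spin":0}
    - {"xyz":[0,0,0],"spin":0}
    - {"xyz":[0,0,0],"spin":0}
    - {"xyz":[0,0,0],"spin":0}
    - {"xyz":[0,0,0],"spin":0}
    - {"xyz":[0,0,0],"spin":0}
    - {"xyz":[0,0,0],"spin":0}
    - {"xyz":[0,0,0],"spin":0}

```text
time: 24.2
tool_pos: [493.9, -268.3, 105.4]
tcp_rot: [3.14, -0.001, 2.749]
contact_force: [0.1, 6.2, 5.3]
grip_width: 13.0
finger_force: 30.0
```

```bash
python3 look.py w6
python3 - <<'E'
from h import *
o=bot.get_obs(); print(-2.2754+2*np.pi-o['tcp_rot'][2],o['contact_force'],o['moment'],o['finger_force'])
im=cv2.imread('pics/w6.png'); c=bot.get_calibration('wrist')
h=cv2.cvtColor(im,cv2.COLOR_BGR2HSV)
for n,lo,hi in (('dots',(12,90,90),(35,255,255)),('red',(0,120,80),(8,255,255)),('white',(0,0,150),(180,60,255)),('blue',(100,120,40),(128,255,255))):
    m=cv2.inRange(h,lo,hi); m[250:]=0
    N,l,st,ce=cv2.connectedComponentsWithStats(m)
    for i in range(1,N):
        P=plane(c,*ce[i],90)-o['tool_pos']
        if 4<st[i,4]<900 and np.linalg.norm(P[:2])<90: print(n,ce[i].round(1),st[i,4],P[:2].round(1),'ang',np.arctan2(P[1],P[0]).round(3))
E
```

```text
24.25 [ 493.8943 -268.3249  105.4049] [ 3.1396 -0.0013  2.7488] [-0.6349  0.531   1.5827  0.0019  1.0297 -1.8138] 13.24611455194086
1.2590241104411324 [-0.70624248  6.2509185   5.57398053] [1.0448149  0.00352196 0.13247223] 30.000775158405304
blue [332.1 113.2] 20 [-64.  60.] ang 2.388
```

```bash
python3 -c "
from plant import bot
print(bot.close_job())"
```

```text
the job is handed in; nothing more can be done
None
```

The job is handed in at about 24 s: the blue slide went into the slot until it seated and was released, and the gripper is holding the knob after a measured tool turn of 1.26 rad (third stop); the hand-in returned no verdict.

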